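# Tighten the cam lock of a knock-down tool chest

## Robot

A 7-joint arm with a two-finger parallel gripper is mounted at the origin on the work surface. World frame = base frame: x ahead of the robot, y to its left, z up, the work surface at z = 0. Lengths are in m, angles in rad, forces in N, time in s.
With the tool pointing down it reaches from about 0.4 to 0.875 m from the base axis. Payload 19.3 kg.
Tool frame: the origin (TCP) lies at the very end of the fingers, on their centre line; the grasp point (between the pads) lies ctrl.hold_point_z behind it (ctrl.hold_point_z is the distance from the TCP to the grasp point, in m); x points along the fingers, z is the direction in which the jaws open and shut, and the axes are right-handed (so a half turn about x gives the same grasp; the last joint's range is limited). The gripper opens to 85 mm and grips with 20 to 120 N. Pads are 22 mm wide; open, the fingers measure 114 mm over their backs; the gripper's body (76 mm by 85 mm) begins 54 mm behind the grasp point. The pads swing forward as they close: fully open they stand 13 mm farther back than shut.
Start: joints at [-1.191, 0.521, -0.036, 1.599, 0.021, 1.021, -0.113], TCP at [0.272, 0.563, 0.231] pointing down, gripper open.
Joint ranges: [-2.91, 2.91], [-0.3, 2.13], [-1.5, 1.42], [0.17, 2.43], [-1.26, 4.41], [0.16, 1.93], [-2.52, 2.52]. Speed limits (rad/s): [1.89, 1.89, 2.39, 2.39, 3.01, 3.01, 3.01].

## Interface

Orientations are given as a unit quaternion [w, x, y, z].
In Python, from station import ctrl gives the robot as it stands.
- The arm moves only by the shell command python3 -m handwheel 'ROWS' [FORCE]. ROWS is a JSON object of lists of equal length, an entry for each row: "claw": the finger opening in mm, from 0 to 85.4; "offset": the shift along the tool's x, y, z in units of 25 mm (1.0 is 25 mm), a list of three; "yaw": the turn about the tool's x in degrees. In form: {"claw": [claw, ...], "offset": [[tx, ty, tz], ...], "yaw": [yaw, ...]}. A call has exactly 10 rows; each row is the pose to reach, as a shift and turn from the pose commanded when the call began, along the tool's axes at that moment; what a row does not reach only later rows make up. A row lasts 1/8 s, in which the tool goes at most 62.5 mm and 10.7 degrees, less where a joint would pass 70% of its speed; a pose out of reach is approached as far as the arm can. A call with a gripper value outside its range is refused whole. The fingers move at their own pace and stop on an object; FORCE is the grip in N (left out, the last holds). Time passes only in rows, so rows that repeat a pose let the fingers close, or fill a call up. It gives the time, the measured TCP pose, the force and the opening at its end, in the units of the state.
- ctrl.read_state(): the state, without advancing time (a new reading comes with each control period).
- ctrl.grab_frame(name): name is "scene" or "top"; returns a dict with "img" (420x560x3 uint8, red, green, blue), "depth" (420x560 float32, m along the optical axis (not along the pixel's ray), 0 where there is no reading), "fovy" (degrees; the focal length in pixels is half the picture's height over the tangent of half this angle, whatever the lens; pixels are square), "cx", "cy" (the principal point, pixels), "rvec" (rotation vector, rad) and "tvec" (3), from world to camera coordinates, as OpenCV has them. Camera axes: x right, y down, z forward; pixel columns grow to the right and rows downward; lengths in m; the calibration is good to about 2 mm. A picture is of the moment at which its call begins.
- ctrl.finish_job(): hands the job in, once; it reports no verdict.
Trained networks look in a picture, given as the dict that the camera call returned (one of the last four; its "shot" number tells which), for a name from the list of things; names that differ only in an ending like _2 or _b are one class to them, and where a whole thing is asked for, a point or a joint stands for the part that bears it (a point fixed in the world has none). Each returns a list of dicts, best first, with "score" (0 to 1); they miss things now and then, are a little off and sometimes report something else, mostly with a low value. They report only what shows in the picture. A call takes as long as a camera call. They do not tell look-alikes from the thing itself.
- ctrl.spot_in(picture, target): "extent" ([centre column, centre row, width, height] in pixels, round what is visible of it).
The state is a dict: "time_s": time; "q": joint angles; "qd": joint speeds; "joint_efforts": joint torques, N m; "eef_pos": TCP position; "orientation": TCP orientation; "ft_force": force on the tool from outside, world axes, zero at the start; "moment": the same for the moment, N m; "width": finger opening in m.
Only numpy, scipy, OpenCV 4.12 (cv2) and the standard library are available. Lean on these libraries where they do the work, as an engineer would, in place of code of your own. Each camera call takes 0.05 s, during which the arm holds its last target.

## Task

With the red-handled flat screwdriver from the rack, turn the cam lock in the base board clockwise until it has pulled the end board fully home and sits snug: you can feel it come firm, so stop there and do not force it further. Then stand the screwdriver back in its hole in the rack and let go. Do not push the end board or turn the cam by hand, and leave everything else where it is.

Things in the scene. Friction and masses are not known exactly. Their poses are not given: they have to be found in the camera images.
- driver: Flat screwdriver standing blade down in the rack, 140 mm long, 160 g. Origin at the centre of the blade's end, z up along the tool to the handle. Blade: 16 mm wide along its x, 3 mm thick along its y, from z = 0 to 22 mm; round shank 8 mm thick to z = 62; steel collar 38 mm across from z = 62 to 68 that rests on the rack; red flat-sided handle from z = 68 to 140, 30 mm along x and 24 mm along y (grip it across y). It starts at any yaw.
- rack: Fixed wooden rack. Origin at the centre of its foot (90 by 200 mm, 6 mm thick), z up. Its top plate, 70 mm along x by 180 mm along y, has its upper face at z = 75 mm and two round through holes 26 mm wide at y = -47 and y = +47 mm. One holds the screwdriver, the other an awl with a round wooden handle 32 mm thick and 128 mm long; which is which varies.
- rack_hole_a (a point): centre of the rack's hole at y = -47 mm, on the plate's upper face
- rack_hole_b (a point): centre of the rack's hole at y = +47 mm, on the plate's upper face
- base: Fixed grey laminate base board, 150 mm along x, 200 mm along y, 36 mm thick, lying on the bench; origin at the centre of its underside, z up. The cam sits in its top at x = 0, y = 60 mm. The end board stands at its +y edge (y = 100 mm). A small turned wooden knob lies loose on its other half.
- cam: Round metal cam disc 40 mm across, set in the base board; turns about its own upright z axis, clockwise (seen from above) tightens. Origin on that axis, level with the base board's underside; the disc's face lies at z = 38 mm. A blade slot runs along its x axis through the centre: 22 mm long, 5.5 mm wide, 9 mm deep (floor at z = 29 mm). A red dot marks its +x end.
- end_board: Upright brown wooden end board, 150 mm along x, 22 mm thick along y, top at z = 95 mm; it slides along the base board's y on two dowels with about 2 N of friction. Origin in the middle of its lower edge on the face towards the base board: in the base board's frame it lies at y = 100 mm when fully home, and at 102 to 103 mm at the start.
- bolt: Sprung steel bolt whose round head reaches from the end board under the cam, hidden but for its neck in the gap. How far it is screwed in is not known and decides how far the cam must turn: 0.4 to 1.3 rad from the start, plus 0.15 rad of play in the slot. Torque: 0.05 to 0.15 N m until the board is home, then rising by 1.5 to 2.5 N m per rad; snug is 0.25 to 0.32 N m, 0.36 is forced. It stays as left.
- awl: The awl in the rack's other hole; origin at its point, z up.
- turned_knob: loose turned wooden knob, 32 mm across, 34 mm high, on the base board; origin under its centre
- beech_blank: loose light wood block 80 x 80 x 90 mm; origin under its centre
- walnut_blank: loose dark wood block 50 x 90 x 45 mm; origin under its centre
- sanding_sleeve: loose brown-red sleeve 74 mm across, 70 mm high; origin under its centre
- faceplate: loose dark steel faceplate 100 mm across, 34 mm high; origin under its centre
- glue_bottle: loose white bottle 54 mm across, 150 mm high; origin under its centre
Not all that is in view belongs to the job. Leave any blue look-alike of the driver alone. There is more than one size of the rack; the one meant has the size given above.

How it is judged:
On the way, in this order (a step that is already met when the one before it is completed fails the run):
1. the screwdriver's blade is seated in the cam's slot (z of driver in the frame of cam below 0.0335 m and horizontal distance between driver and cam below 0.006 m and angle between the x axis of driver and the x axis of cam, either way round below 0.3 rad), for 0.1 s.
2. the cam, turned with the screwdriver, has pulled the end board home and snug (y of end_board in the frame of base below 0.101 m and contact force between bolt and cam above 11 N), for 0.2 s.
At the end, for the whole second after the job is handed in: The end board is home (gap under 1 mm) and the cam holds the bolt with more than 8.5 N; the screwdriver stands upright (within 0.12 rad) and at rest in its rack hole (within 12 mm of the hole's centre), its collar down on the plate (within 4 mm) (y of end_board in the frame of base below 0.101 m and contact force between bolt and cam above 8.5 N and (horizontal distance between driver and rack_hole_a below 0.012 m or horizontal distance between driver and rack_hole_b below 0.012 m) and z of driver in the frame of rack below 0.017 m and angle between driver's own z axis and vertical below 0.12 rad and linear speed of driver below 0.02 m/s); the robot touches nothing.
It fails at once if the cam is forced: more than 30 N of pull on the bolt (contact force between bolt and cam above 30 N).
It fails at once if the end board is pushed by the gripper or the screwdriver (contact force between end_board and the fingers above 2 N or contact force between end_board and the arm above 2 N or contact force between end_board and driver above 2 N).
It fails at once if the cam is touched by the gripper instead of the screwdriver (contact force between cam and the fingers above 1 N or contact force between cam and the arm above 1 N).
It fails at once if something else on the bench is disturbed (moved by more than 25 mm) (distance of any of awl, turned_knob, beech_blank, walnut_blank, sanding_sleeve, faceplate, glue_bottle from where it was at the start of the episode above 0.025 m).
It also fails if it takes over 67 s, if anything falls off the work surface, if the arm or the gripper's body presses on something with over 40 N, if the wrist force passes 120 N, or if a joint passes its speed limit or range.

## Working session

There is one attempt and no reset: what is moved stays moved. The work goes in short steps, Python scripts to look and compute and a shell command to move; the robot and the scene stay as the last step left them, time stands still between calls to the robot, and variables do not carry over. Pictures are saved under pics/ and viewed, and the job is handed in when it is done.

```bash
ls; mkdir -p pics; cat > h.py <<'E'
import numpy as np, cv2
from station import ctrl
def save(p,name): cv2.imwrite('pics/'+name,cv2.cvtColor(p['img'],cv2.COLOR_RGB2BGR))
def K(p):
    f=210/np.tan(np.radians(p['fovy'])/2); return f,p['cx'],p['cy']
def world(p,u,v,d=None,z=None):
    f,cx,cy=K(p); R=cv2.Rodrigues(np.array(p['rvec'],float))[0]; t=np.array(p['tvec'],float).ravel()
    u=np.asarray(u,float);v=np.asarray(v,float)
    r=np.stack([(u-cx)/f,(v-cy)/f,np.ones_like(u)],-1)
    if d is None and z is None: d=p['depth'][v.astype(int),u.astype(int)]
    C=-R.T@t
    if z is not None:
        w=r@R; s=(z-C[2])/w[...,2]; return C+w*s[...,None]
    return (r*np.asarray(d)[...,None]-t)@R
E
python3 - <<'E'
from h import *
print(ctrl.hold_point_z); print(ctrl.read_state())
for n in("scene","top"):
    p=ctrl.grab_frame(n); save(p,n+'0.png'); print(n,{k:p[k] for k in p if k not in('img','depth')})
    np.savez(n+'0.npz',**{k:np.array(p[k]) for k in p})
    for t in("driver","rack","base","cam","end_board","awl","turned_knob","glue_bottle"):
        print(t,[(round(d['score'],2),[round(float(x),1) for x in d['extent']]) for d in ctrl.spot_in(p,t)])
E
```

```text
pics
0.0187
{'time_s': 0.0, 'q': array([-1.19121378,  0.52201483, -0.0363049 ,  1.59996971,  0.02116525,
        1.02109953, -0.11285594]), 'qd': array([ 6.52409634e-04,  4.32989444e-05, -1.81913435e-03,  1.06834244e-03,
       -1.18264101e-03, -8.85224587e-04, -5.09953090e-04]), 'joint_efforts': array([ 2.28588169e-04, -9.27091885e+01,  1.97993740e+00, -3.69945717e+01,
        1.77949393e-02,  7.85513286e-03, -3.09385064e-05]), 'eef_pos': array([0.27162687, 0.56253305, 0.23073918]), 'orientation': array([ 0.59860887, -0.37610356,  0.59924888,  0.37565185]), 'ft_force': array([-0.07565851, -0.81291827, -0.84074372]), 'moment': array([-0.00717483, -0.00595888, -0.00231356]), 'width': 0.08538701415903131}
scene {'fovy': 55.00304828489232, 'cx': 281.928997402285, 'cy': 211.60853811456454, 'rvec': array([ 2.3886866 ,  0.91140461, -0.29713911]), 'tvec': array([-0.39654485, -0.22056465,  1.25015011]), 'shot': 1}
driver [(0.98, [220.1, 300.1, 19.3, 34.1]), (0.59, [194.9, 251.3, 23.6, 27.6])]
rack [(0.9, [88.4, 267.2, 71.2, 50.1]), (0.86, [181.3, 276.4, 91.7, 75.7])]
base [(0.96, [313.6, 201
[... 317 characters left out ...]
op {'fovy': 55.40285662184163, 'cx': 280.41516713626856, 'cy': 209.51671726050117, 'rvec': array([ 2.15069985, -2.1939967 ,  0.11052222]), 'tvec': array([0.02057614, 0.54014536, 1.16996059]), 'shot': 2}
driver [(0.76, [359.2, 235.1, 15.7, 17.3]), (0.51, [135.0, 279.0, 37.8, 36.3]), (0.45, [368.8, 192.4, 18.6, 16.4])]
rack [(0.88, [368.6, 240.1, 78.0, 40.2]), (0.58, [413.9, 307.5, 59.1, 42.3])]
base [(0.58, [239.6, 210.9, 85.9, 62.8])]
cam [(0.56, [226.5, 211.9, 10.2, 10.1])]
end_board [(0.82, [208.2, 215.6, 15.0, 54.7]), (0.25, [358.4, 234.8, 16.7, 17.2])]
awl [(0.46, [388.2, 244.2, 17.6, 14.7])]
turned_knob [(0.46, [268.8, 218.4, 13.5, 10.9])]
glue_bottle [(0.6, [132.9, 173.6, 31.8, 27.2])]
```

```bash
python3 - <<'E'
import cv2
for n in("scene","top"):
    a=cv2.imread(f'pics/{n}0.png')
    c=a[140:340,60:360] if n=="scene" else a[130:330,180:460]
    k=2.6
    cv2.imwrite(f'pics/{n}0c.png',cv2.resize(c,None,fx=k,fy=k,interpolation=cv2.INTER_CUBIC))
E
```

```text
(no output)
```

View pics/scene0.png

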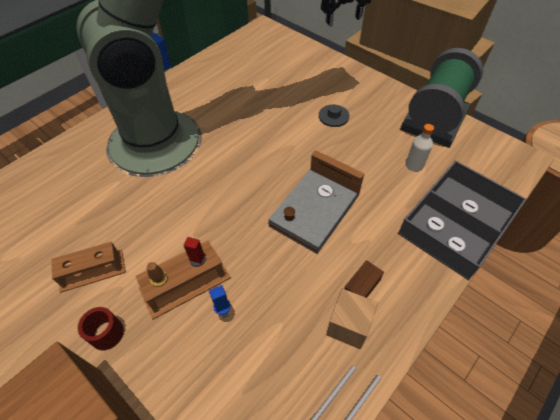

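View pics/top0.png

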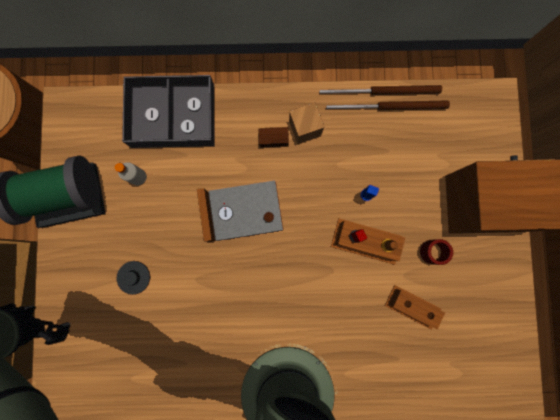

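```bash
sleep 0.1
```

```text
(no output)
```

View pics/scene0c.png

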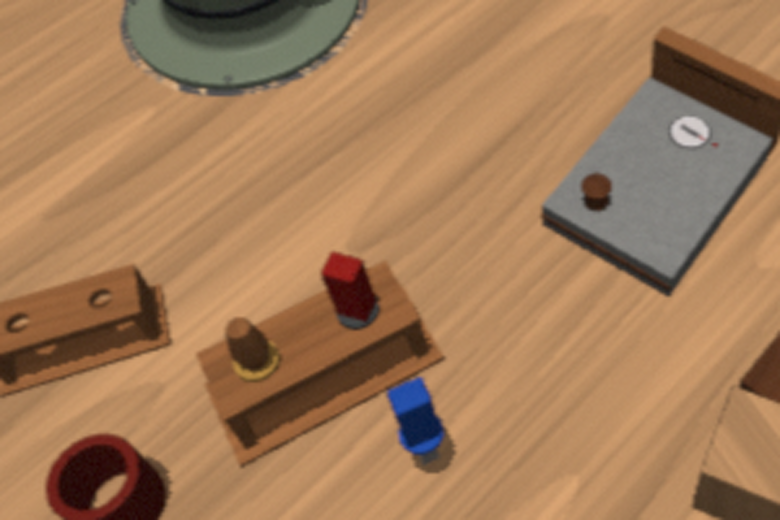

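View pics/top0c.png

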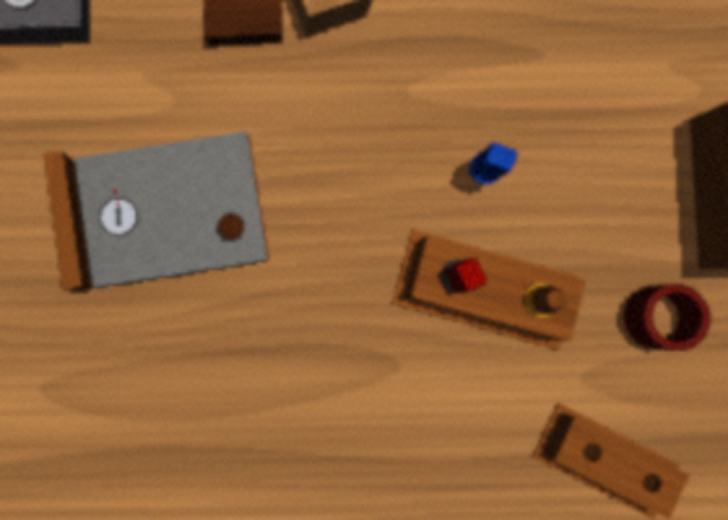

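```bash
cat > m.py <<'E'
from h import *
def load(n):
    d=np.load(n); return {k:d[k] for k in d.files}
def cloud(p):
    v,u=np.mgrid[:420,:560]; d=p['depth']; return world(p,u,v,d=d)
if __name__=="__main__":
  for n in("scene","top"):
    p=load(n+'0.npz'); W=cloud(p); im=p['img'].astype(int); hsv=cv2.cvtColor(p['img'],cv2.COLOR_RGB2HSV)
    ok=p['depth']>0
    print(n,'bench z',np.median(W[...,2][ok&(abs(W[...,2])<.02)]))
    red=(im[...,0]>90)&(im[...,1]<50)&(im[...,2]<50)&ok&(W[...,2]>.07)&(W[...,2]<.2)
    P=W[red]; print('red',red.sum(),P.mean(0),P.min(0),P.max(0))
    top=P[P[:,2]>.146]; print('red top',len(top),np.median(top,0)); 
    if len(top)>4: print(cv2.minAreaRect((top[:,:2]*1000).astype(np.float32)))
    # rack plate
    c=P.mean(0)[:2]
    near=ok&(np.linalg.norm(W[...,:2]-c,axis=-1)<.25)&(abs(W[...,2]-.075)<.006)
    m=near.astype(np.uint8); nl,l,st,cc=cv2.connectedComponentsWithStats(m)
    for i in range(1,nl):
        if st[i,4]>150:
            Q=W[l==i]; print('plate',st[i],np.median(Q[:,2]),cv2.minAreaRect((Q[:,:2]*1000).astype(np.float32)))
    # base top
    g=ok&(abs(W[...,2]-.037)<.006)&(hsv[...,1]<50)
    nl,l,st,cc=cv2.connectedComponentsWithStats(g.astype(np.uint8))
    for i in range(1,nl):
        if st[i,4]>800:
            Q=W[l==i]; print('base',st[i],np.median(Q[:,2]),cv2.minAreaRect((Q[:,:2]*1000).astype(np.float32)))
    wh=ok&(im.min(-1)>150)&(abs(W[...,2]-.038)<.008)
    nl,l,st,cc=cv2.connectedComponentsWithStats(wh.astype(np.uint8))
    for i in range(1,nl):
        if st[i,4]>25:
            uu=cv2.minEnclosingCircle(np.argwhere(l==i)[:,::-1].astype(np.float32)); Q=W[l==i]
            print('white',st[i],cc[i],uu,world(p,np.array(uu[0][0]),np.array(uu[0][1]),z=.038),(Q.min(0)+Q.max(0))/2)
E
python3 m.py
```

```text
scene bench z 0.0009673395619179118
red 324 [ 0.43320205 -0.3387095   0.1006921 ] [ 0.37430576 -0.48083151  0.07001221] [0.6657138  0.44231114 0.15611489]
red top 108 [ 0.45856112 -0.20529333  0.15316975]
((557.4529418945312, 104.71853637695312), (681.51171875, 28.277694702148438), 72.2173843383789)
plate [ 135  240   86   62 1814] 0.0756498666936349 ((441.701416015625, -249.88455200195312), (180.13900756835938, 73.90987396240234), 72.66073608398438)
plate [ 77 307  36  34 380] 0.07068149525288188 ((406.18927001953125, -445.5718078613281), (70.40078735351562, 73.45819091796875), 77.7729721069336)
base [ 269  170   88   78 3463] 0.03683728333409213 ((541.5632934570312, 113.9516830444336), (149.73944091796875, 206.07933044433594), 7.670466423034668)
white [318 185  15  11 115] [324.71304348 189.96521739] ((325.0, 189.5), 7.159010887145996) [0.53258246 0.17429037 0.038     ] [0.53410528 0.17364347 0.03776194]
top bench z -0.0005564051722408641
red 159 [ 0.44467133 -0.27308612  0.12458465] [ 0.3714369  -0.58601754  0.07001149] [0.65290586 0.44080584 0.19860442]
red top 100 [ 0.45586097 -0.20240458  0.15232228]
((536.2703857421875, -71.76165771484375), (1034.9949951171875, 179.04098510742188), 86.93666076660156)
plate [ 338  221   67   40 1262] 0.07415141064155722 ((442.14166259765625, -248.0823516845703), (181.0423126220703, 70.4014892578125), 73.25310516357422)
base [ 209  181   73   59 3111] 0.03547343428402392 ((540.00146484375, 115.08626556396484), (148.2873077392578, 199.31683349609375), 7.77769136428833)
white [219 207  13  13 102] [225.16666667 212.96078431] ((225.10975646972656, 212.86585998535156), 6.2338175773620605) [0.53260707 0.17370388 0.038     ] [0.53225767 0.17416064 0.03773564]
```

```bash
python3 - <<'E'
from m import *
big=[]
for n,hc in(("scene",(194,252)),("top",(359,236))):
    p=load(n+'0.npz'); W=cloud(p); im=p['img'].astype(int); v,u=np.mgrid[:420,:560]
    near=(abs(u-hc[0])<25)&(abs(v-hc[1])<25)
    red=near&(im[...,0]>60)&(im[...,1]<45)&(im[...,2]<45)
    P=W[red]; 
    top=P[abs(P[:,2]-.153)<.004]; side=P[(P[:,2]<.145)&(P[:,2]>.085)]
    print(n,len(P),len(top),top.mean(0),cv2.minAreaRect((top[:,:2]*1000).astype(np.float32)))
    if len(side)>10: print('side',len(side),cv2.minAreaRect((P[P[:,2]>.085][:,:2]*1000).astype(np.float32)))
    x0=hc[0]-25;c=p['img'][hc[1]-25:hc[1]+25,x0:x0+50]
    c2=p['img'][165:215,300:350] if n=="scene" else p['img'][188:238,200:250]
    big.append(np.hstack([cv2.resize(x,(400,400),interpolation=cv2.INTER_NEAREST) for x in(c,c2)]))
    cv2.imwrite(f'pics/{n}z.png',cv2.resize(big[-1],(800,400))[...,::-1])
E
```

```text
scene 291 116 [ 0.4594461  -0.20594573  0.15297005] ((458.6055603027344, -205.3971405029297), (25.32953643798828, 21.497011184692383), 24.86128807067871)
side 121 ((669.1118774414062, -307.13446044921875), (33.471012115478516, 496.43914794921875), 64.25916290283203)
top 225 86 [ 0.45500623 -0.2025392   0.15245321] ((455.472900390625, -202.12376403808594), (28.502674102783203, 22.548559188842773), 25.409570693969727)
```

View pics/scenez.png

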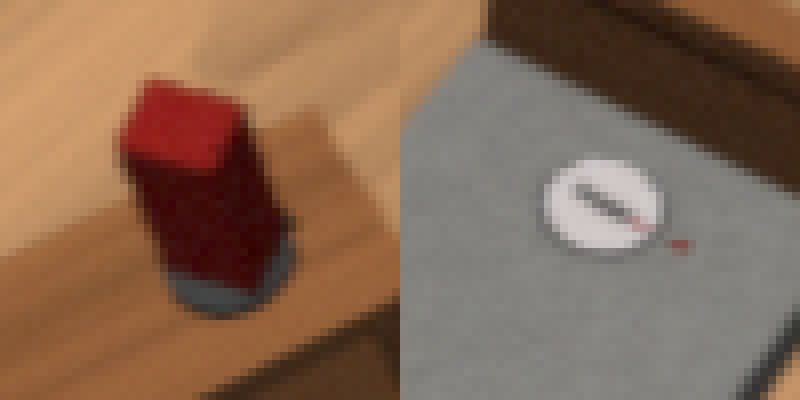

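View pics/topz.png

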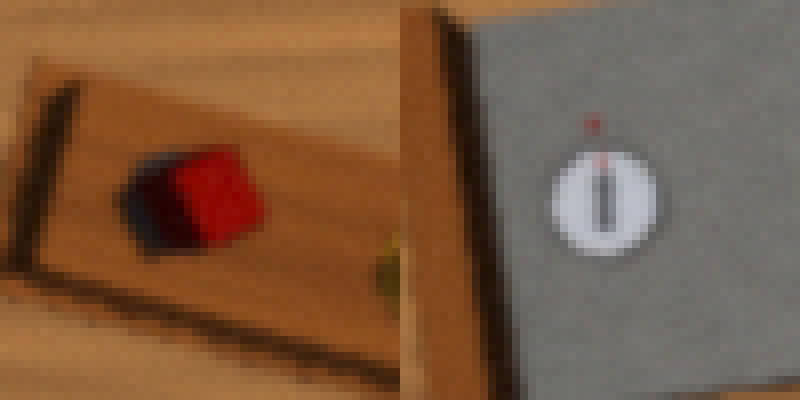

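```bash
cat > slot.py <<'E'
from m import *
def slot(p,c,rad=8):
    # warp the cam face to a metric top view (0.25mm/px) & PCA of darkness
    f,cx,cy=K(p); R=cv2.Rodrigues(np.array(p['rvec'],float))[0]; t=np.array(p['tvec'],float).ravel()
    N=200; s=.00025; jj,ii=np.mgrid[:N,:N]
    X=np.stack([c[0]+(ii-N/2)*s,c[1]+(jj-N/2)*s,np.full(ii.shape,.038)],-1)
    q=X@R.T+t; m=(q[...,:2]/q[...,2:]*f+[cx,cy]).astype(np.float32)
    w=cv2.remap(p['img'],m,None,cv2.INTER_CUBIC)
    g=w[...,1].astype(float); r=np.hypot(ii-N/2,jj-N/2)*s
    disc=r<.017; ref=np.percentile(g[disc],75)
    d=np.clip(ref-g-20,0,None)*(r<.0135)
    x=(ii-N/2)*s;y=(jj-N/2)*s
    mu=np.array([(d*x).sum(),(d*y).sum()])/d.sum()
    C=np.cov(np.stack([x.ravel(),y.ravel()]),aweights=d.ravel()); e,V=np.linalg.eigh(C)
    a=np.degrees(np.arctan2(V[1,1],V[0,1]))
    return w,mu*1000,(a+90)%180-90,np.sqrt(e)*1000,
if __name__=="__main__":
  o=[]
  for n in("scene","top"):
    p=load(n+'0.npz'); w,*r=slot(p,(.5326,.174)); print(n,r); o.append(cv2.resize(w[::-1],(400,400)))
  cv2.imwrite('pics/slot.png',np.hstack(o)[...,::-1])
  s=ctrl.read_state()
  from scipy.spatial.transform import Rotation as Ro
  q=s['orientation']; M=Ro.from_quat([*q[1:],q[0]]).as_matrix(); print(M)
E
python3 slot.py
```

```text
scene [array([ 1.57480095, -1.02747066]), np.float64(3.277172376727435), array([1.88260351, 6.29357036])]
top [array([ 0.86321518, -0.24716933]), np.float64(1.1906537488651168), array([1.96868214, 6.32189067])]
[[-1.25102273e-05 -9.00528071e-01  4.34797877e-01]
 [-1.13326041e-06  4.34797877e-01  9.00528071e-01]
 [-1.00000000e+00  1.07730717e-05 -6.45995309e-06]]
```

View pics/slot.png

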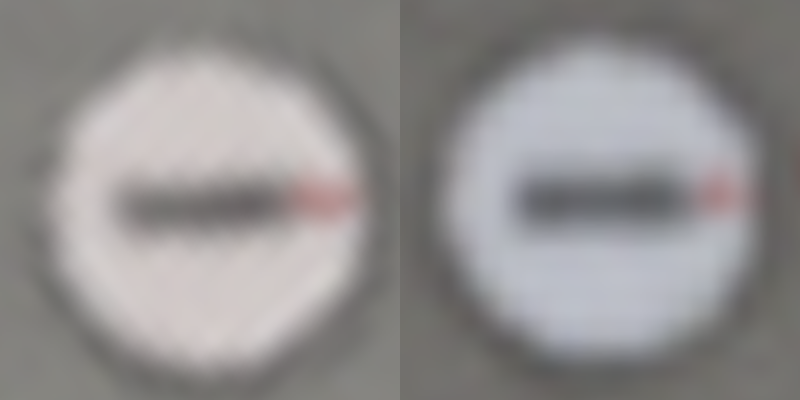

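```bash
python3 -m handwheel '{"claw":[60,60,60,60,60,60,60,60,60,60],"offset":[[0,-1.6,-1],[0,-3.2,-2],[0,-4.8,-3],[0,-6.4,-4],[0,-8,-5],[0,-9.7,-6],[0,-11.3,-7],[0,-13,-8],[0,-14.6,-9],[0,-16.1,-9.7]],"yaw":[-2,-4,-8,-12,-16,-20,-25,-30,-35,-40]}' 40; cat > st.py <<'E'
from h import *
from scipy.spatial.transform import Rotation as Ro
s=ctrl.read_state(); q=s['orientation']; M=Ro.from_quat([*q[1:],q[0]]).as_matrix()
np.set_printoptions(precision=4,suppress=True)
print('t',s['time_s'],'q',s['q'],'p',s['eef_pos']); print('jaw',np.degrees(np.arctan2(M[1,2],M[0,2])),'x',M[:,0],'w',s['width'],'F',s['ft_force'],'M',s['moment'])
import sys
if len(sys.argv)>2:
    d=np.array([float(a) for a in sys.argv[1:4]])-s['eef_pos']; print('offset units',M.T@d/.025)
E
python3 st.py .457 -.204 .19
```

```text
time_s: 2.15
eef_pos: [0.5296, 0.1677, 0.2315]
orientation: [-0.434, 0.559, -0.434, -0.558]
ft_force: [0.4, 0.8, -0.5]
width: 0.0599
t 2.15 q [-0.3497  0.4114 -0.0856  1.7833  0.0423  0.9484  1.3684] p [0.5296 0.1677 0.2315]
jaw 104.34653817739782 x [ 0.0004 -0.0001 -1.    ] w 0.05989048507338892 F [ 0.4307  0.8004 -0.5233] M [ 0.0055 -0.0029 -0.0157]
offset units [  1.6606   6.4973 -13.6829]
```

```bash
python3 -m handwheel '{"claw":[60,60,60,60,60,60,60,60,60,60],"offset":[[0,0.8,-1.7],[0,1.6,-3.4],[0,2.4,-5.1],[0,3.2,-6.8],[0,4,-8.5],[0,4.8,-10.2],[0,5.6,-11.9],[0,6.5,-13.7],[0.8,6.5,-13.7],[1.6,6.5,-13.7]],"yaw":[-1,-2,-4,-6,-8,-9,-10,-10.7,-10.7,-10.7]}' 40; python3 st.py .457 -.204 .096; python3 - <<'E'
from h import *
p=ctrl.grab_frame("scene"); save(p,'s1.png'); 
E
```

```text
time_s: 3.4
eef_pos: [0.4554, -0.2032, 0.191]
orientation: [-0.381, 0.596, -0.381, -0.596]
ft_force: [-0.1, 0.1, -0.2]
width: 0.0599
t 3.4 q [ 0.2974  0.3753  0.0043  1.9703 -0.0022  0.7951  2.3074] p [ 0.4554 -0.2032  0.191 ]
jaw 114.84862101592684 x [ 0.0008 -0.0003 -1.    ] w 0.059857892883713563 F [-0.0548  0.0885 -0.1819] M [ 0.0088 -0.0187  0.0044]
offset units [ 3.8006 -0.0432 -0.055 ]
```

View pics/s1.png

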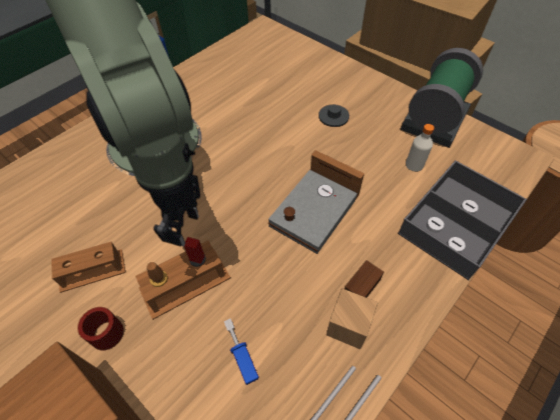

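The image shows the gripper (~175,225) over the red driver (~195,250). The blue look-alike has tipped over on its own, at (240,350), well away from my path. Next I descend and grip.

```bash
python3 -m handwheel '{"claw":[60,60,60,60,60,60,20,20,20,20],"offset":[[0.8,0,0],[1.6,0,0],[2.4,0,0],[3.2,0,0],[3.8,0,0],[3.8,0,0],[3.8,0,0],[3.8,0,0],[3.8,0,0],[3.8,0,0]],"yaw":[0,0,0,0,0,0,0,0,0,0]}' 60; python3 st.py .457 -.204 .231
```

```text
time_s: 4.7
eef_pos: [0.4558, -0.2027, 0.0971]
orientation: [-0.38, 0.597, -0.38, -0.596]
ft_force: [-1.5, 0.2, 6.3]
width: 0.0236
t 4.7 q [ 0.301   0.5269 -0.002   2.0404  0.002   0.5732  2.3034] p [ 0.4558 -0.2027  0.0971]
jaw 114.92131678652888 x [ 0.0011 -0.0004 -1.    ] w 0.023639467500036575 F [-1.4849  0.1635  6.2879] M [0.152  0.2366 0.0397]
offset units [-5.357  -0.0256 -0.0727]
```

```bash
python3 -m handwheel '{"claw":[20,20,20,20,20,20,20,20,20,20],"offset":[[0,0,0],[-0.5,0,0],[-1.2,0,0],[-2,0,0],[-2.8,0,0],[-3.6,0,0],[-4.4,0,0],[-5,0,0],[-5.4,0,0],[-5.4,0,0]],"yaw":[0,0,0,0,0,0,0,0,0,0]}' 60; python3 st.py .533 .174 .215;  python3 - <<'E'
from h import *
p=ctrl.grab_frame("scene"); save(p,'s2.png'); 
E
```

```text
time_s: 5.95
eef_pos: [0.4556, -0.2025, 0.2318]
orientation: [-0.38, 0.596, -0.38, -0.596]
ft_force: [0.8, 0.0, -2.9]
width: 0.0234
t 5.95 q [ 0.2934  0.3202  0.0075  1.9275 -0.003   0.893   2.3083] p [ 0.4556 -0.2025  0.2318]
jaw 114.9247626766967 x [ 0.0008 -0.0003 -1.    ] w 0.023399286871534725 F [ 0.7806  0.0454 -2.9085] M [-0.0028  0.0215 -0.0289]
offset units [ 0.6704 -9.1549 12.3548]
```

View pics/s2.png

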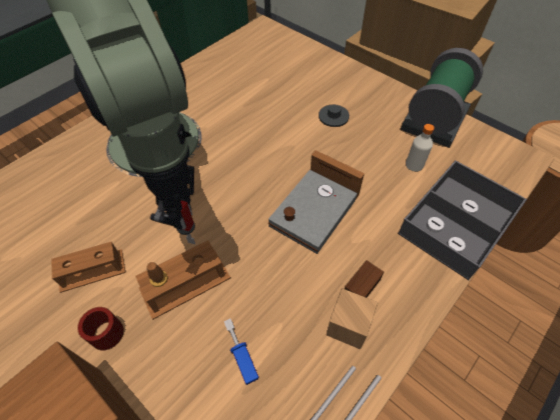

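```bash
python3 -m handwheel '{"claw":[20,20,20,20,20,20,20,20,20,20],"offset":[[0,-0.6,0.8],[0,-1.7,2.3],[0,-2.9,3.9],[0,-4.2,5.7],[0,-5.5,7.4],[0,-6.8,9.2],[0,-7.9,10.7],[0,-8.8,11.8],[0,-9.15,12.35],[0,-9.15,12.35]],"yaw":[2,5,8,11,14,17,20,22,22.9,22.9]}' 60; python3 st.py .533 .174 .142
```

```text
time_s: 7.25
eef_pos: [0.5322, 0.1749, 0.2303]
orientation: [0.49, -0.509, 0.491, 0.51]
ft_force: [-0.1, -0.4, -1.5]
width: 0.0232
t 7.25 q [-0.3887  0.4205 -0.0465  1.7725  0.0229  0.9506  1.1637] p [0.5322 0.1749 0.2303]
jaw 92.14525168971421 x [-0.0015 -0.0003 -1.    ] w 0.02324706845751994 F [-0.0563 -0.3589 -1.5221] M [-0.0688  0.0167  0.005 ]
offset units [ 3.5305 -0.0344 -0.0363]
```

```bash
python3 -m handwheel '{"claw":[20,20,20,20,20,20,20,20,20,20],"offset":[[0.6,0,0],[1.3,0,0],[2,0,0],[2.6,0,0],[3.1,0,0],[3.5,0,0],[3.5,0,0],[3.5,0,0],[3.5,0,0],[3.5,0,0]],"yaw":[0,0,0,0,0,0,0,0,0,0]}' 60; python3 st.py .533 .174 .142;  python3 - <<'E'
from h import *
for n in("scene","top"):
    p=ctrl.grab_frame(n); save(p,n+'3.png'); np.savez(n+'3.npz',**{k:np.array(p[k]) for k in p})
    im=p['img']; c=im[150:225,290:365] if n=="scene" else im[175:250,190:265]
    cv2.imwrite(f'pics/{n}3c.png',cv2.resize(c,(600,600),interpolation=cv2.INTER_CUBIC)[...,::-1])
E
```

```text
time_s: 8.5
eef_pos: [0.5329, 0.1739, 0.1441]
orientation: [-0.491, 0.509, -0.491, -0.509]
ft_force: [-0.7, 0.6, -2.0]
width: 0.0231
t 8.5 q [-0.3872  0.5299 -0.0468  1.851   0.0344  0.7609  1.1536] p [0.5329 0.1739 0.1441]
jaw 92.02557569768476 x [ 0.0005  0.0001 -1.    ] w 0.023053632579217602 F [-0.6778  0.6307 -2.0411] M [ 0.0191 -0.0118 -0.0209]
offset units [ 0.0838 -0.0042  0.003 ]
```

View pics/scene3c.png

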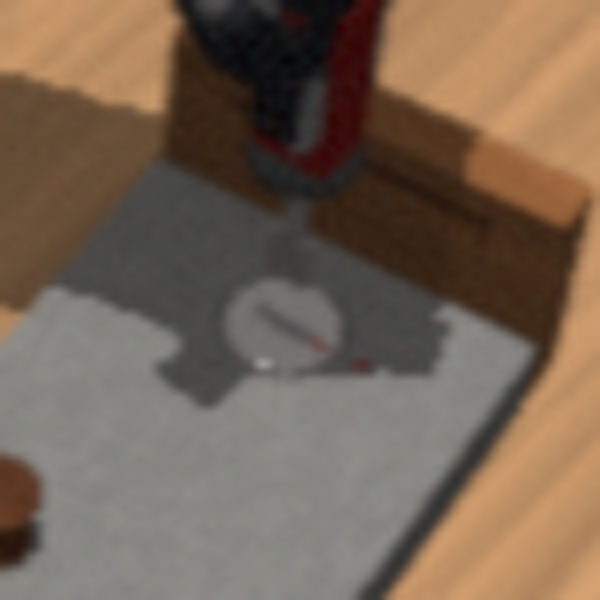

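View pics/top3c.png

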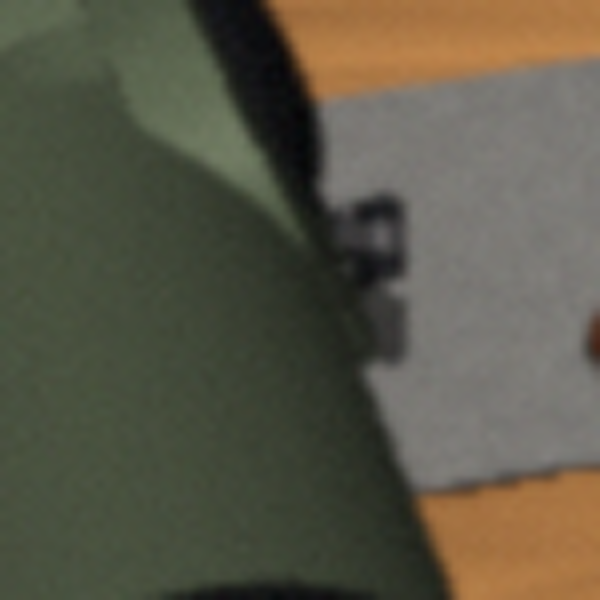

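```bash
python3 - <<'E'
from m import *
p=load('scene3.npz'); f,cx,cy=K(p); R=cv2.Rodrigues(p['rvec'])[0]
def proj(X):
    q=R@np.array(X)+p['tvec']; return np.array([q[0]/q[2]*f+cx,q[1]/q[2]*f+cy])
c=p['img'][150:225,290:365]; k=16
a=cv2.resize(c,None,fx=k,fy=k,interpolation=cv2.INTER_CUBIC)[...,::-1].copy()
T=np.array([.5329,.1739])
ax=np.array([np.cos(np.radians(2)),np.sin(np.radians(2))])
def dot(X,col): 
    u=(proj(X)-[290,150]+.5)*k; cv2.circle(a,tuple(int(x) for x in u),3,col,-1)
for s in(-8,8):
    for z in (.060,.082): dot([*(T+ax*s/1000),z],(0,255,0))
for s in(-11,0,11): dot([*(np.array([.533,.174])+ax*s/1000),.038],(255,0,255))
dot([*T,.122],(0,255,255));dot([*T,.128],(0,255,255))
cv2.imwrite('pics/ov.png',a[300:900,200:900])
E
```

```text
(no output)
```

View pics/ov.png

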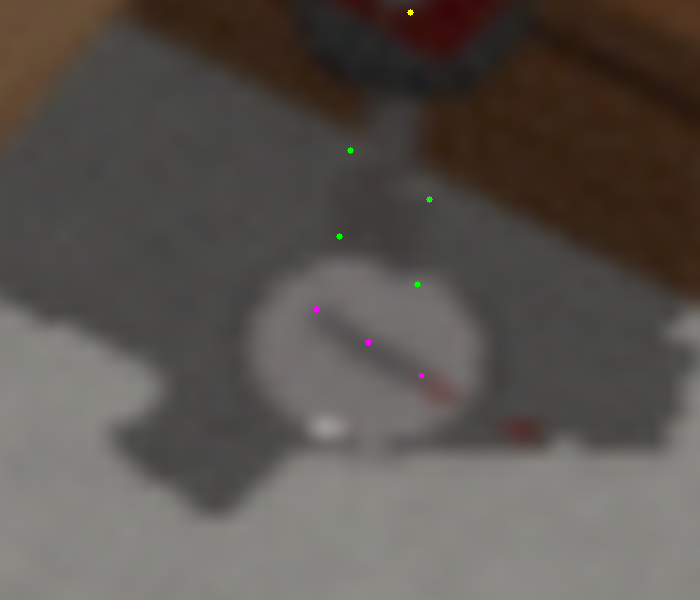

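```bash
python3 -m handwheel '{"claw":[20,20,20,20,20,20,20,20,20,20],"offset":[[0.2,-0.04,-0.01],[0.4,-0.04,-0.01],[0.6,-0.04,-0.01],[0.75,-0.04,-0.01],[0.85,-0.04,-0.01],[0.92,-0.04,-0.01],[0.98,-0.04,-0.01],[1.04,-0.04,-0.01],[1.1,-0.04,-0.01],[1.1,-0.04,-0.01]],"yaw":[0,0,0,0,0,0,0,0,0,0]}' 60; python3 st.py .5338 .1735 .113
```

```text
time_s: 9.85
eef_pos: [0.5337, 0.1736, 0.1162]
orientation: [0.491, -0.509, 0.491, 0.509]
ft_force: [0.5, 0.3, -1.5]
width: 0.0231
t 9.85 q [-0.3869  0.5719 -0.0461  1.8667  0.0386  0.7041  1.151 ] p [0.5337 0.1736 0.1162]
jaw 92.02690513529961 x [-0.0002 -0.0001 -1.    ] w 0.023143336277917436 F [ 0.4767  0.2795 -1.5   ] M [-0.029  -0.0078 -0.0086]
offset units [ 0.1274 -0.0045 -0.0057]
```

```bash
python3 -m handwheel '{"claw":[20,20,20,20,20,20,20,20,20,20],"offset":[[0.03,0,0],[0.06,0,0],[0.09,0,0],[0.09,0,0],[0.09,0,0],[0.09,0,0],[0.09,0,0],[0.09,0,0],[0.09,0,0],[0.09,0,0]],"yaw":[0,0,0,0,0,0,0,0,0,0]}' 80; python3 st.py .5338 .1735 .113; python3 - <<'E'
from h import *
p=ctrl.grab_frame("scene"); save(p,'s4.png');im=p['img']; c=im[150:225,290:365]
cv2.imwrite('pics/s4c.png',cv2.resize(c,(600,600),interpolation=cv2.INTER_CUBIC)[...,::-1])
E
```

```text
time_s: 11.1
eef_pos: [0.5337, 0.1737, 0.1141]
orientation: [-0.491, 0.509, -0.491, -0.509]
ft_force: [0.6, 0.6, -2.3]
width: 0.0232
t 11.1 q [-0.387   0.5751 -0.0461  1.8679  0.0389  0.6994  1.1507] p [0.5337 0.1737 0.1141]
jaw 92.02713428916577 x [-0. -0. -1.] w 0.023208830892896878 F [ 0.5673  0.6498 -2.2744] M [0.0007 0.0231 0.009 ]
offset units [ 0.042  -0.0021 -0.0071]
```

View pics/s4c.png

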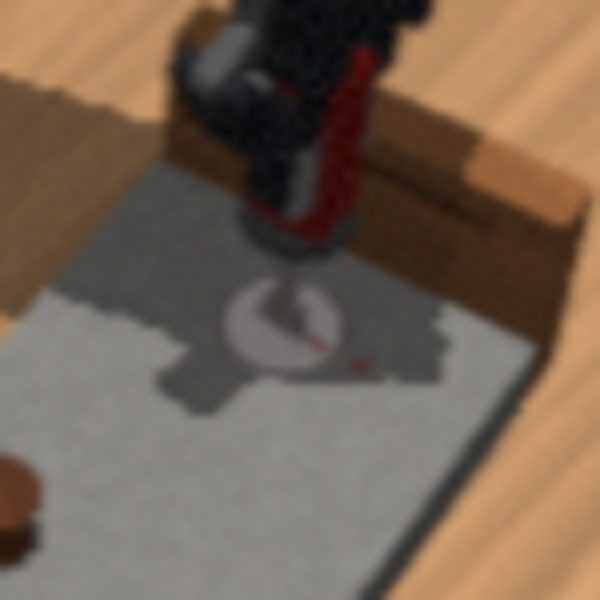

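```bash
python3 -m handwheel '{"claw":[20,20,20,20,20,20,20,20,20,20],"offset":[[0,0,0],[0,0,0],[0,0,0],[0,0,0],[0,0,0],[0,0,0],[0,0,0],[0,0,0],[0,0,0],[0,0,0]],"yaw":[2,4,6,8,10,12,14,16,16,16]}' 100; python3 st.py .5338 .1735 .113
```

```text
time_s: 12.4
eef_pos: [0.5337, 0.1733, 0.114]
orientation: [0.557, -0.435, 0.558, 0.435]
ft_force: [-0.7, -4.8, 0.3]
width: 0.0227
t 12.4 q [-0.4416  0.5763  0.0303  1.8711 -0.0251  0.6951  0.9287] p [0.5337 0.1733 0.114 ]
jaw 75.950269023036 x [-0.0003 -0.0006 -1.    ] w 0.022727071606050725 F [-0.7096 -4.8462  0.251 ] M [-1.5975  0.3158  0.0579]
offset units [ 0.0394 -0.0035  0.0108]
```

```bash
python3 -m handwheel '{"claw":[20,20,20,20,20,20,20,20,20,20],"offset":[[0,-0.003,-0.01],[0,-0.005,-0.02],[0,-0.01,-0.04],[0,-0.01,-0.04],[0,-0.01,-0.04],[0,-0.01,-0.04],[0,-0.01,-0.04],[0,-0.01,-0.04],[0,-0.01,-0.04],[0,-0.01,-0.04]],"yaw":[0,0,0,1,2,3,4,4,4,4]}' 100; python3 st.py .5338 .1725 .113
```

```text
time_s: 13.65
eef_pos: [0.5338, 0.1727, 0.114]
orientation: [0.572, -0.416, 0.572, 0.416]
ft_force: [-2.1, -0.1, -2.7]
width: 0.0231
t 13.65 q [-0.4534  0.5765  0.0484  1.8724 -0.0414  0.6935  0.8763] p [0.5338 0.1727 0.114 ]
jaw 72.03332992588722 x [ 0.      0.0001 -1.    ] w 0.02313557940619968 F [-2.1125 -0.1169 -2.6598] M [-0.1211  0.4052  0.0802]
offset units [ 0.0418 -0.0041 -0.0088]
```

```bash
python3 -m handwheel '{"claw":[20,20,20,20,20,20,20,20,20,20],"offset":[[0,0,0],[0,0,0],[0,0,0],[0,0,0],[0,0,0],[0,0,0],[0,0,0],[0,0,0],[0,0,0],[0,0,0]],"yaw":[1,2,3,4,4,4,4,4,4,4]}' 100; python3 st.py .5338 .1725 .113
```

```text
time_s: 14.9
eef_pos: [0.5338, 0.1727, 0.1141]
orientation: [0.586, -0.396, 0.586, 0.396]
ft_force: [-1.2, -0.7, -1.5]
width: 0.0229
t 14.9 q [-0.467   0.5772  0.0675  1.8732 -0.0577  0.693   0.8212] p [0.5338 0.1727 0.1141]
jaw 68.02194826863013 x [ 0.      0.0001 -1.    ] w 0.022927688423901964 F [-1.2447 -0.7193 -1.4883] M [0.0275 0.3632 0.0874]
offset units [ 0.0422 -0.0033 -0.0053]
```

```bash
python3 -m handwheel '{"claw":[20,20,20,20,20,20,20,20,20,20],"offset":[[0,0,0],[0,0,0],[0,0,0],[0,0,0],[0,0,0],[0,0,0],[0,0,0],[0,0,0],[0,0,0],[0,0,0]],"yaw":[0.5,1,1.5,2,2.5,3,3,3,3,3]}' 100; python3 st.py .5338 .1725 .113
```

```text
time_s: 16.15
eef_pos: [0.5338, 0.1726, 0.114]
orientation: [0.596, -0.38, 0.596, 0.38]
ft_force: [-1.4, -0.3, -1.7]
width: 0.0228
t 16.15 q [-0.4773  0.5779  0.0819  1.8738 -0.07    0.6927  0.7801] p [0.5338 0.1726 0.114 ]
jaw 65.02291116544063 x [ 0. -0. -1.] w 0.022760856361382864 F [-1.3986 -0.2693 -1.6562] M [-0.0676  0.463   0.124 ]
offset units [ 0.0419 -0.0031 -0.0038]
```

```bash
python3 -m handwheel '{"claw":[20,20,20,20,20,20,20,20,20,20],"offset":[[0,0,0],[0,0,0],[0,0,0],[0,0,0],[0,0,0],[0,0,0],[0,0,0],[0,0,0],[0,0,0],[0,0,0]],"yaw":[0.5,1,1.5,2,2.5,2.5,2.5,2.5,2.5,2.5]}' 100; python3 st.py .5338 .1725 .113
```

```text
time_s: 17.4
eef_pos: [0.5338, 0.1726, 0.114]
orientation: [0.604, -0.367, 0.604, 0.367]
ft_force: [-1.1, -0.8, -2.1]
width: 0.0228
t 17.4 q [-0.4858  0.5785  0.0937  1.8742 -0.0803  0.6924  0.7458] p [0.5338 0.1726 0.114 ]
jaw 62.52604524166684 x [-0. -0. -1.] w 0.022806219877530256 F [-1.0636 -0.8129 -2.0944] M [-0.2341  0.4653  0.1068]
offset units [ 0.0417 -0.004  -0.0043]
```

```bash
python3 -m handwheel '{"claw":[20,20,20,20,20,20,20,20,20,20],"offset":[[0,0,0],[0,0,0],[0,0,0],[0,0,0],[0,0,0],[0,0,0],[0,0,0],[0,0,0],[0,0,0],[0,0,0]],"yaw":[0.5,1,1.5,2,2.5,3,3,3,3,3]}' 100; python3 st.py .5338 .1725 .113
```

```text
time_s: 18.65
eef_pos: [0.5337, 0.1726, 0.114]
orientation: [0.614, -0.351, 0.614, 0.351]
ft_force: [-2.4, -1.3, -2.1]
width: 0.0227
t 18.65 q [-0.4961  0.5794  0.108   1.8748 -0.0926  0.6922  0.7048] p [0.5337 0.1726 0.114 ]
jaw 59.5294273572612 x [-0. -0. -1.] w 0.022711229604822476 F [-2.4459 -1.2712 -2.1101] M [-0.3456  0.6162  0.1071]
offset units [ 0.0411 -0.0052 -0.0038]
```

```bash
python3 -m handwheel '{"claw":[20,20,20,20,20,20,20,20,20,20],"offset":[[0,0,0],[0,0,0],[0,0,0],[0,0,0],[0,0,0],[0,0,0],[0,0,0],[0,0,0],[0,0,0],[0,0,0]],"yaw":[0.5,1,1.5,2,2,2,2,2,2,2]}' 100; python3 st.py .5338 .1725 .113
```

```text
time_s: 19.9
eef_pos: [0.5337, 0.1726, 0.114]
orientation: [0.62, -0.34, 0.62, 0.34]
ft_force: [-2.2, -1.9, -2.9]
width: 0.0229
t 19.9 q [-0.5029  0.58    0.1176  1.8752 -0.1009  0.6922  0.6774] p [0.5337 0.1726 0.114 ]
jaw 57.52838795366715 x [-0.0001 -0.     -1.    ] w 0.022929677451312514 F [-2.2036 -1.9396 -2.9493] M [-0.4856  0.5799  0.113 ]
offset units [ 0.0414 -0.0058 -0.0034]
```

```bash
python3 -m handwheel '{"claw":[20,20,20,20,20,20,20,20,20,20],"offset":[[0,0,-0.016],[0,0,-0.016],[0,0,-0.016],[0,0,-0.016],[0,0,-0.016],[0,0,-0.016],[0,0,-0.016],[0,0,-0.016],[0,0,-0.016],[0,0,-0.016]],"yaw":[0.5,1,1.5,2,2.5,3,3,3,3,3]}' 100; python3 st.py .5338 .1725 .113
```

```text
time_s: 21.15
eef_pos: [0.5336, 0.1723, 0.1141]
orientation: [0.629, -0.324, 0.628, 0.324]
ft_force: [0.2, 1.4, -3.5]
width: 0.0229
t 21.15 q [-0.5127  0.5805  0.1319  1.8765 -0.1133  0.6917  0.6369] p [0.5336 0.1723 0.1141]
jaw 54.52822617216194 x [ 0.0001  0.0001 -1.    ] w 0.02291166756496539 F [ 0.2378  1.3857 -3.4757] M [0.4197 0.0454 0.1421]
offset units [ 0.0441 -0.0032  0.0097]
```

```bash
python3 -m handwheel '{"claw":[20,20,20,20,20,20,20,20,20,20],"offset":[[0,0,0],[0,0,0],[0,0,0],[0,0,0],[0,0,0],[0,0,0],[0,0,0],[0,0,0],[0,0,0],[0,0,0]],"yaw":[0.5,1,1.5,2,2,2,2,2,2,2]}' 100; python3 st.py .5338 .1725 .113
```

```text
time_s: 22.4
eef_pos: [0.5336, 0.1723, 0.1141]
orientation: [0.634, -0.313, 0.634, 0.313]
ft_force: [-0.7, 2.4, -2.4]
width: 0.0228
t 22.4 q [-0.5196  0.5812  0.1415  1.8769 -0.1217  0.6916  0.6095] p [0.5336 0.1723 0.1141]
jaw 52.5277172392379 x [ 0.0001  0.     -1.    ] w 0.02275034530579046 F [-0.6883  2.4484 -2.4139] M [ 0.4843 -0.0677  0.0654]
offset units [ 0.0433 -0.0034  0.0104]
```

```bash
cat > mz.py <<'E'
from h import *
a=[]
for i in range(8):
    ctrl.grab_frame("scene"); s=ctrl.read_state(); a.append([*s['ft_force'],*s['moment']])
a=np.array(a); print('t',s['time_s'],'mean',a.mean(0).round(3),'Mz sd',a[:,5].std().round(3))
E
python3 mz.py
python3 -m handwheel '{"claw":[20,20,20,20,20,20,20,20,20,20],"offset":[[0,0,0],[0,0,0],[0,0,0],[0,0,0],[0,0,0],[0,0,0],[0,0,0],[0,0,0],[0,0,0],[0,0,0]],"yaw":[0.5,1,1.5,2,2.5,3,3,3,3,3]}' 100; python3 mz.py
```

```text
t 22.8 mean [-0.016  1.985 -3.109  0.518 -0.047  0.079] Mz sd 0.031
time_s: 24.05
eef_pos: [0.5335, 0.1723, 0.1141]
orientation: [0.642, -0.296, 0.642, 0.296]
ft_force: [0.4, 1.9, -2.4]
width: 0.0229
t 24.45 mean [ 0.097  1.505 -2.359  0.444 -0.033  0.101] Mz sd 0.022
```

```bash
sed -i 's/range(8)/range(5)/' mz.py; python3 -m handwheel '{"claw":[20,20,20,20,20,20,20,20,20,20],"offset":[[0,0,0],[0,0,0],[0,0,0],[0,0,0],[0,0,0],[0,0,0],[0,0,0],[0,0,0],[0,0,0],[0,0,0]],"yaw":[0.5,1,1.5,2,2.5,3,3.5,3.5,3.5,3.5]}' 100; python3 mz.py
```

```text
time_s: 25.7
eef_pos: [0.5335, 0.1723, 0.114]
orientation: [0.651, -0.276, 0.651, 0.276]
ft_force: [-0.2, 0.9, -2.0]
width: 0.0231
t 25.95 mean [-0.131  1.107 -2.159  0.343  0.07   0.099] Mz sd 0.027
```

```bash
python3 -m handwheel '{"claw":[20,20,20,20,20,20,20,20,20,20],"offset":[[0,0,0],[0,0,0],[0,0,0],[0,0,0],[0,0,0],[0,0,0],[0,0,0],[0,0,0],[0,0,0],[0,0,0]],"yaw":[0.5,1,1.5,2,2,2,2,2,2,2]}' 100; python3 mz.py; python3 st.py
```

```text
time_s: 27.2
eef_pos: [0.5335, 0.1723, 0.114]
orientation: [0.656, -0.265, 0.656, 0.265]
ft_force: [-0.9, 1.1, -2.3]
width: 0.0231
t 27.45 mean [-0.899  0.975 -2.325  0.189  0.188  0.121] Mz sd 0.04
t 27.45 q [-0.5485  0.5847  0.1821  1.8785 -0.1572  0.6923  0.4938] p [0.5335 0.1723 0.114 ]
jaw 44.025952176219455 x [-0.0001 -0.0001 -1.    ] w 0.02294158089713244 F [-1.2579  0.655  -2.59  ] M [0.2194 0.1275 0.1755]
```

```bash
python3 -m handwheel '{"claw":[20,20,20,20,20,20,20,20,20,20],"offset":[[0,0,0],[0,0,0],[0,0,0],[0,0,0],[0,0,0],[0,0,0],[0,0,0],[0,0,0],[0,0,0],[0,0,0]],"yaw":[0.5,1,1.5,2,2.5,3,3,3,3,3]}' 100; python3 mz.py
```

```text
time_s: 28.7
eef_pos: [0.5336, 0.1723, 0.1141]
orientation: [0.662, -0.248, 0.662, 0.248]
ft_force: [-1.3, 0.7, -1.7]
width: 0.0226
t 28.95 mean [-0.645  0.846 -2.39   0.093  0.322  0.164] Mz sd 0.014
```

```bash
python3 -m handwheel '{"claw":[20,20,20,20,20,20,20,20,20,20],"offset":[[0,0,0],[0,0,0],[0,0,0],[0,0,0],[0,0,0],[0,0,0],[0,0,0],[0,0,0],[0,0,0],[0,0,0]],"yaw":[0.5,1,1.5,1.5,1.5,1.5,1.5,1.5,1.5,1.5]}' 100; python3 mz.py
```

```text
time_s: 30.2
eef_pos: [0.5335, 0.1723, 0.114]
orientation: [0.665, -0.239, 0.665, 0.239]
ft_force: [-1.4, 0.3, -2.3]
width: 0.0232
t 30.45 mean [-1.4    0.066 -1.987  0.033  0.386  0.154] Mz sd 0.045
```

```bash
python3 -m handwheel '{"claw":[20,20,20,20,20,20,20,20,20,20],"offset":[[0,0,0],[0,0,0],[0,0,0],[0,0,0],[0,0,0],[0,0,0],[0,0,0],[0,0,0],[0,0,0],[0,0,0]],"yaw":[0.5,1,1.5,2,2,2,2,2,2,2]}' 100; python3 mz.py
```

```text
time_s: 31.7
eef_pos: [0.5336, 0.1723, 0.1141]
orientation: [0.67, -0.227, 0.67, 0.227]
ft_force: [-2.0, -0.2, -2.7]
width: 0.0232
t 31.95 mean [-1.519  0.055 -2.224 -0.043  0.452  0.153] Mz sd 0.022
```

```bash
python3 -m handwheel '{"claw":[20,20,20,20,20,20,20,20,20,20],"offset":[[0,0,0],[0,0,0],[0,0,0],[0,0,0],[0,0,0],[0,0,0],[0,0,0],[0,0,0],[0,0,0],[0,0,0]],"yaw":[0.5,1,1.5,2,2.5,2.5,2.5,2.5,2.5,2.5]}' 100; python3 mz.py
```

```text
time_s: 33.2
eef_pos: [0.5335, 0.1723, 0.1141]
orientation: [0.674, -0.213, 0.674, 0.213]
ft_force: [-2.0, -0.9, -3.3]
width: 0.023
t 33.45 mean [-1.628 -0.189 -2.414 -0.098  0.554  0.126] Mz sd 0.024
```

```bash
python3 -m handwheel '{"claw":[20,20,20,20,20,20,20,20,20,20],"offset":[[0,0,0],[0,0,0],[0,0,0],[0,0,0],[0,0,0],[0,0,0],[0,0,0],[0,0,0],[0,0,0],[0,0,0]],"yaw":[0.5,1,1.5,2,2.5,3,3,3,3,3]}' 100; python3 mz.py
```

```text
time_s: 34.7
eef_pos: [0.5335, 0.1723, 0.114]
orientation: [0.68, -0.195, 0.68, 0.195]
ft_force: [-1.2, -0.1, -2.6]
width: 0.0227
t 34.95 mean [-2.188 -0.51  -2.273 -0.163  0.616  0.147] Mz sd 0.017
```

```bash
python3 -m handwheel '{"claw":[20,20,20,20,20,20,20,20,20,20],"offset":[[0,0,0],[0,0,0],[0,0,0],[0,0,0],[0,0,0],[0,0,0],[0,0,0],[0,0,0],[0,0,0],[0,0,0]],"yaw":[0.5,1,1.5,2,2.5,2.5,2.5,2.5,2.5,2.5]}' 100; python3 mz.py
```

```text
time_s: 36.2
eef_pos: [0.5335, 0.1723, 0.114]
orientation: [0.684, -0.18, 0.684, 0.18]
ft_force: [-2.6, 0.4, -2.6]
width: 0.0229
t 36.45 mean [-2.43  -0.537 -2.266 -0.178  0.709  0.16 ] Mz sd 0.02
```

```bash
python3 -m handwheel '{"claw":[20,20,20,20,20,20,20,20,20,20],"offset":[[0,0,0],[0,0,0],[0,0,0],[0,0,0],[0,0,0],[0,0,0],[0,0,0],[0,0,0],[0,0,0],[0,0,0]],"yaw":[0.5,1,1.5,2,2.5,2.5,2.5,2.5,2.5,2.5]}' 100; python3 mz.py
```

```text
time_s: 37.7
eef_pos: [0.5335, 0.1723, 0.114]
orientation: [0.688, -0.165, 0.688, 0.165]
ft_force: [-3.1, -0.6, -2.2]
width: 0.023
t 37.95 mean [-2.654 -0.926 -2.311 -0.236  0.785  0.152] Mz sd 0.018
```

```bash
python3 -m handwheel '{"claw":[20,20,20,20,20,20,20,20,20,20],"offset":[[0,0,-0.01],[0,0,-0.01],[0,0,-0.01],[0,0,-0.01],[0,0,-0.01],[0,0,-0.01],[0,0,-0.01],[0,0,-0.01],[0,0,-0.01],[0,0,-0.01]],"yaw":[0.5,1,1.5,2,2.5,2.5,2.5,2.5,2.5,2.5]}' 100; python3 mz.py
```

```text
time_s: 39.2
eef_pos: [0.5334, 0.1722, 0.1141]
orientation: [0.691, -0.15, 0.691, 0.15]
ft_force: [-0.5, -0.0, -3.6]
width: 0.0229
t 39.45 mean [-0.652  0.571 -3.519  0.073  0.146  0.159] Mz sd 0.031
```

```bash
python3 -m handwheel '{"claw":[20,20,20,20,20,20,20,20,20,20],"offset":[[0,0,0],[0,0,0],[0,0,0],[0,0,0],[0,0,0],[0,0,0],[0,0,0],[0,0,0],[0,0,0],[0,0,0]],"yaw":[0.5,1,1.5,2,2.5,2.5,2.5,2.5,2.5,2.5]}' 100; python3 mz.py
```

```text
time_s: 40.7
eef_pos: [0.5333, 0.1722, 0.1141]
orientation: [0.694, -0.135, 0.694, 0.135]
ft_force: [-0.1, 1.0, -2.5]
width: 0.0231
t 40.95 mean [-0.18   0.188 -2.481  0.078  0.108  0.151] Mz sd 0.029
```

```bash
python3 -m handwheel '{"claw":[20,20,20,20,20,20,20,20,20,20],"offset":[[0,0,0],[0,0,0],[0,0,0],[0,0,0],[0,0,0],[0,0,0],[0,0,0],[0,0,0],[0,0,0],[0,0,0]],"yaw":[0.5,1,1.5,2,2.5,2.5,2.5,2.5,2.5,2.5]}' 100; python3 mz.py; python3 - <<'E'
from h import *
p=ctrl.grab_frame("scene"); im=p['img']; c=im[150:225,290:365]
cv2.imwrite('pics/s5c.png',cv2.resize(c,(600,600),interpolation=cv2.INTER_CUBIC)[...,::-1])
E
```

```text
time_s: 42.2
eef_pos: [0.5333, 0.1722, 0.114]
orientation: [0.697, -0.12, 0.697, 0.12]
ft_force: [-1.0, 0.1, -2.6]
width: 0.023
t 42.45 mean [-1.051  0.21  -1.994  0.042  0.232  0.173] Mz sd 0.027
```

View pics/s5c.png

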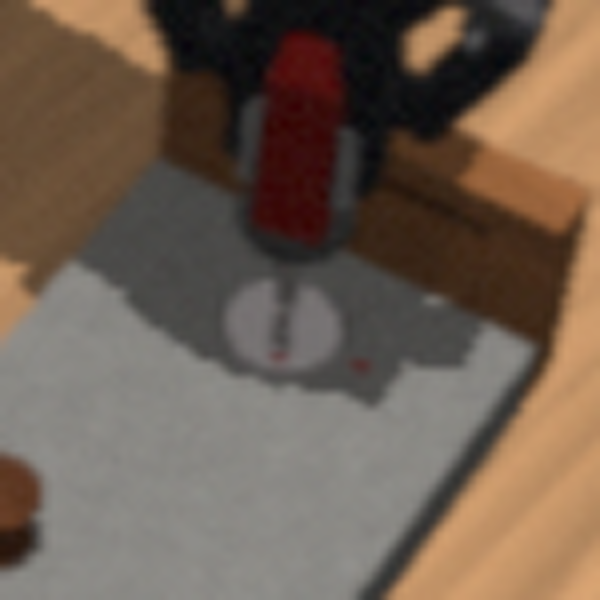

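```bash
python3 -m handwheel '{"claw":[20,20,20,20,20,20,20,20,20,20],"offset":[[0,0,0],[0,0,0],[0,0,0],[0,0,0],[0,0,0],[0,0,0],[0,0,0],[0,0,0],[0,0,0],[0,0,0]],"yaw":[0.5,1,1.5,2,2,2,2,2,2,2]}' 100; python3 mz.py
```

```text
time_s: 43.75
eef_pos: [0.5333, 0.1722, 0.1141]
orientation: [0.699, -0.108, 0.699, 0.108]
ft_force: [-1.2, 0.2, -2.7]
width: 0.0228
t 44.0 mean [-1.539  0.215 -1.857 -0.002  0.411  0.197] Mz sd 0.028
```

```bash
python3 -m handwheel '{"claw":[20,20,20,20,20,20,20,20,20,20],"offset":[[0,0,0],[0,0,0],[0,0,0],[0,0,0],[0,0,0],[0,0,0],[0,0,0],[0,0,0],[0,0,0],[0,0,0]],"yaw":[0.5,1,1.5,1.5,1.5,1.5,1.5,1.5,1.5,1.5]}' 100; python3 mz.py
```

```text
time_s: 45.25
eef_pos: [0.5333, 0.1722, 0.114]
orientation: [0.7, -0.099, 0.7, 0.099]
ft_force: [-1.5, -0.8, -2.4]
width: 0.023
t 45.5 mean [-1.746e+00  2.000e-03 -2.393e+00 -1.300e-02  5.540e-01  2.520e-01] Mz sd 0.006
```

```bash
python3 -m handwheel '{"claw":[20,20,20,20,20,20,20,20,20,20],"offset":[[0,0,0],[0,0,0],[0,0,0],[0,0,0],[0,0,0],[0,0,0],[0,0,0],[0,0,0],[0,0,0],[0,0,0]],"yaw":[0.4,0.8,0.8,0.8,0.8,0.8,0.8,0.8,0.8,0.8]}' 100; python3 mz.py; python3 mz.py; python3 st.py
```

```text
time_s: 46.75
eef_pos: [0.5333, 0.1722, 0.1141]
orientation: [0.701, -0.094, 0.701, 0.094]
ft_force: [-2.1, -0.6, -2.4]
width: 0.0229
t 47.0 mean [-2.069 -0.274 -1.804 -0.032  0.696  0.247] Mz sd 0.039
t 47.25 mean [-2.578 -0.597 -1.948 -0.04   0.687  0.205] Mz sd 0.028
t 47.25 q [-0.6454  0.6013  0.3203  1.8843 -0.2803  0.6997  0.1042] p [0.5333 0.1722 0.114 ]
jaw 15.225405503349739 x [-0.0001  0.     -1.    ] w 0.02265811281498601 F [-3.0372 -0.2377 -2.4631] M [-0.056   0.6897  0.2492]
```

```bash
python3 -m handwheel '{"claw":[20,20,20,20,20,20,20,20,20,20],"offset":[[0,0,0],[0,0,0],[0,0,0],[0,0,0],[0,0,0],[0,0,0],[0,0,0],[0,0,0],[0,0,0],[0,0,0]],"yaw":[0.5,0.9,0.9,0.9,0.9,0.9,0.9,0.9,0.9,0.9]}' 100; python3 mz.py; python3 mz.py
```

```text
time_s: 48.5
eef_pos: [0.5333, 0.1722, 0.114]
orientation: [0.702, -0.088, 0.702, 0.088]
ft_force: [-2.2, -0.9, -1.9]
width: 0.023
t 48.75 mean [-2.532 -0.277 -1.909 -0.065  0.784  0.234] Mz sd 0.036
t 49.0 mean [-2.64  -0.345 -2.281 -0.061  0.752  0.256] Mz sd 0.02
```

```bash
python3 -m handwheel '{"claw":[20,20,20,20,20,20,20,20,20,20],"offset":[[0,0,0],[0,0,0],[0,0,0],[0,0,0],[0,0,0],[0,0,0],[0,0,0],[0,0,0],[0,0,0],[0,0,0]],"yaw":[0.5,1,1,1,1,1,1,1,1,1]}' 100; python3 mz.py; python3 mz.py; python3 st.py
```

```text
time_s: 50.25
eef_pos: [0.5333, 0.1722, 0.1141]
orientation: [0.702, -0.082, 0.702, 0.082]
ft_force: [-2.6, -0.9, -1.7]
width: 0.0229
t 50.5 mean [-2.812 -0.742 -2.352 -0.083  0.851  0.254] Mz sd 0.028
t 50.75 mean [-2.842 -0.246 -1.871 -0.069  0.828  0.284] Mz sd 0.031
t 50.75 q [-0.6517  0.6028  0.3295  1.8846 -0.2885  0.7005  0.0786] p [0.5333 0.1722 0.1141]
jaw 13.32808717027534 x [ 0. -0. -1.] w 0.02317511675600693 F [-3.3097 -0.4505 -1.5646] M [-0.0783  0.8338  0.2501]
```

```bash
python3 -m handwheel '{"claw":[20,20,20,20,20,20,20,20,20,20],"offset":[[0,0,0],[0,0,0],[0,0,0],[0,0,0],[0,0,0],[-0.3,0,0],[-1,0,0],[-2.2,0,0],[-3.6,0,0],[-4.7,0,0]],"yaw":[0.5,0.5,0.5,-1,-2.5,-2.5,-2.5,-2.5,-2.5,-2.5]}' 100; python3 st.py .4557 -.2035 .231; python3 - <<'E'
from h import *
p=ctrl.grab_frame("scene"); im=p['img']; c=im[130:230,270:370]
cv2.imwrite('pics/s6c.png',cv2.resize(c,(600,600),interpolation=cv2.INTER_CUBIC)[...,::-1])
E
```

```text
time_s: 52.0
eef_pos: [0.5339, 0.1722, 0.2345]
orientation: [0.701, -0.097, 0.7, 0.097]
ft_force: [0.2, 0.8, -1.3]
width: 0.0233
t 52.0 q [-0.7015  0.4402  0.3907  1.7861 -0.2008  0.9517  0.0479] p [0.5339 0.1722 0.2345]
jaw 15.791114662162643 x [ 0.0024  0.001  -1.    ] w 0.023279151811567388 F [ 0.1995  0.8226 -1.3462] M [-0.0029  0.0093  0.0174]
offset units [  0.1169 -13.6084  -7.0998]
```

View pics/s6c.png

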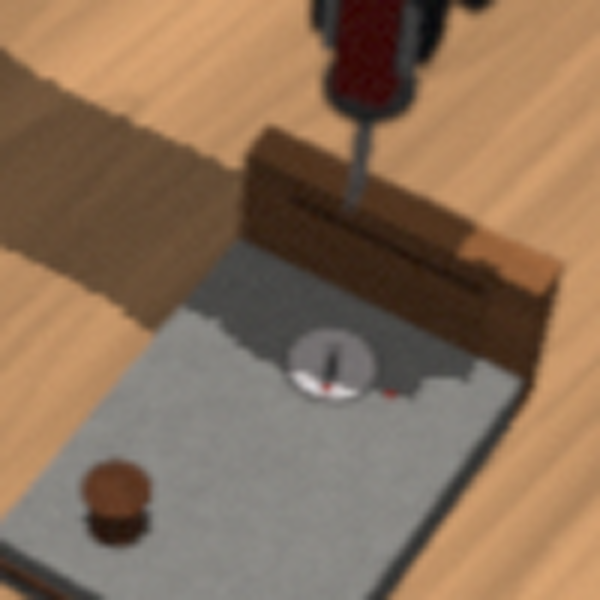

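```bash
python3 -m handwheel '{"claw":[20,20,20,20,20,20,20,20,20,20],"offset":[[0,-0.8,-0.4],[0,-2.2,-1.1],[0,-4,-2.1],[0,-5.8,-3],[0,-7.6,-4],[0,-9.4,-4.9],[0,-11.2,-5.8],[0,-12.6,-6.6],[0,-13.6,-7.1],[0,-13.6,-7.1]],"yaw":[0,0,0,0,0,0,0,0,0,0]}' 80; python3 st.py .4557 -.2035 .1; python3 - <<'E'
from h import *
o=[]
for n,(r,c) in (("scene",(180,140)),("top",(180,310))):
    p=ctrl.grab_frame(n); im=p['img'][r:r+120,c:c+120]
    o.append(cv2.resize(im,(400,400),interpolation=cv2.INTER_CUBIC))
cv2.imwrite('pics/s7c.png',np.hstack(o)[...,::-1])
E
```

```text
time_s: 53.3
eef_pos: [0.454, -0.2059, 0.2319]
orientation: [0.701, -0.096, 0.701, 0.096]
ft_force: [0.9, 0.7, -1.1]
width: 0.023
t 53.3 q [-0.0765  0.353   0.4923  1.9453 -0.2106  0.8927  0.795 ] p [ 0.454  -0.2059  0.2319]
jaw 15.58004419490509 x [ 0.0003 -0.0007 -1.    ] w 0.02298026561004407 F [ 0.9296  0.7059 -1.1276] M [-0.0229 -0.012  -0.0009]
offset units [5.2774 0.0777 0.0903]
```

View pics/s7c.png

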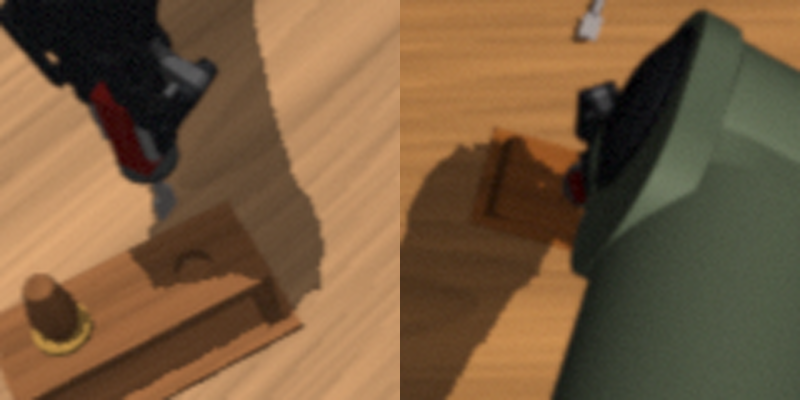

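```bash
python3 -m handwheel '{"claw":[20,20,20,20,20,20,20,20,20,20],"offset":[[0,0.08,0.09],[0.7,0.08,0.09],[1.5,0.08,0.09],[2.3,0.08,0.09],[3.1,0.08,0.09],[3.8,0.08,0.09],[4.5,0.08,0.09],[5,0.08,0.09],[5.3,0.08,0.09],[5.3,0.08,0.09]],"yaw":[0,0,0,0,0,0,0,0,0,0]}' 80; python3 st.py .4557 -.2035 .097
```

```text
time_s: 54.65
eef_pos: [0.4569, -0.2006, 0.0989]
orientation: [0.7, -0.097, 0.701, 0.097]
ft_force: [-0.3, -0.2, -0.2]
width: 0.023
t 54.65 q [ 0.0194  0.56    0.371   2.0518 -0.3531  0.5905  0.9113] p [ 0.4569 -0.2006  0.0989]
jaw 15.836948398311215 x [-0.0004  0.0001 -1.    ] w 0.022993855870813942 F [-0.3123 -0.2012 -0.2019] M [ 0.0123  0.0247 -0.0406]
offset units [ 0.0758 -0.0978 -0.0762]
```

```bash
python3 -m handwheel '{"claw":[20,20,20,24,28,34,42,50,60,60],"offset":[[0.03,-0.05,-0.04],[0.06,-0.1,-0.08],[0.07,-0.1,-0.08],[0.07,-0.1,-0.08],[0.07,-0.1,-0.08],[0.07,-0.1,-0.08],[0.07,-0.1,-0.08],[0.07,-0.1,-0.08],[0.07,-0.1,-0.08],[0.07,-0.1,-0.08]],"yaw":[0,0,0,0,0,0,0,0,0,0]}' 60; python3 st.py; python3 - <<'E'
from h import *
p=ctrl.grab_frame("scene"); im=p['img'][180:300,120:240]
cv2.imwrite('pics/s8c.png',cv2.resize(im,(600,600),interpolation=cv2.INTER_CUBIC)[...,::-1])
E
```

```text
time_s: 55.9
eef_pos: [0.4557, -0.2037, 0.0973]
orientation: [0.7, -0.097, 0.7, 0.097]
ft_force: [-0.6, 0.5, 0.4]
width: 0.0599
t 55.9 q [ 0.028   0.5627  0.3686  2.0525 -0.3546  0.5866  0.9191] p [ 0.4557 -0.2037  0.0973]
jaw 15.824650472792323 x [-0. -0. -1.] w 0.05994240039261035 F [-0.5759  0.5439  0.3539] M [ 0.0083 -0.0316 -0.0016]
```

View pics/s8c.png

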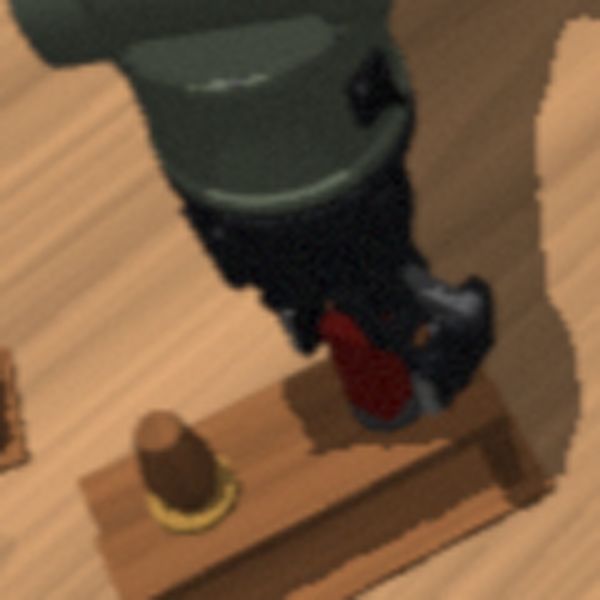

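Released, with the driver standing on its collar. Next I raise the gripper straight up.

```bash
python3 -m handwheel '{"claw":[60,60,60,60,60,60,60,60,60,60],"offset":[[-0.2,0,0],[-0.6,0,0],[-1.2,0,0],[-2,0,0],[-3,0,0],[-4,0,0],[-5,0,0],[-6,0,0],[-6,0,0],[-6,0,0]],"yaw":[0,0,0,0,0,0,0,0,0,0]}' 60; python3 st.py; python3 - <<'E'
from m import *
p=ctrl.grab_frame("scene"); save(p,'s9.png'); W=cloud(p); im=p['img'].astype(int); v,u=np.mgrid[:420,:560]
red=(abs(u-194)<25)&(abs(v-252)<25)&(im[...,0]>60)&(im[...,1]<45)&(im[...,2]<45)
P=W[red]; t=P[abs(P[:,2]-.153)<.004]; print(len(P),len(t),t.mean(0) if len(t) else None)
a=im[230:300,140:240].astype(np.uint8);b=im[150:220,280:380].astype(np.uint8)
cv2.imwrite('pics/s9c.png',np.hstack([cv2.resize(x,(400,280),interpolation=cv2.INTER_CUBIC) for x in (a,b)])[...,::-1])
E
```

```text
time_s: 57.2
eef_pos: [0.4555, -0.2036, 0.2474]
orientation: [0.7, -0.097, 0.7, 0.097]
ft_force: [1.4, 0.4, -0.3]
width: 0.0603
t 57.2 q [-0.0935  0.3339  0.5051  1.9262 -0.1994  0.9302  0.7844] p [ 0.4555 -0.2036  0.2474]
jaw 15.833004548823787 x [ 0.0001  0.0002 -1.    ] w 0.06028552149339537 F [ 1.3752  0.3856 -0.3065] M [-0.0198  0.0106 -0.0046]
226 117 [ 0.45806435 -0.20380079  0.15320472]
```

View pics/s9c.png

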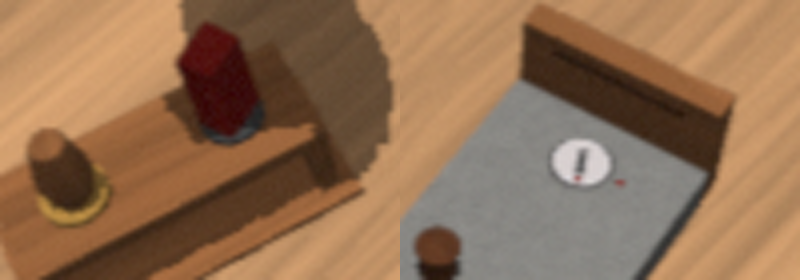

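```bash
python3 -c "
from station import ctrl
print(ctrl.finish_job())"
```

```text
the job is handed in; nothing more can be done
None
```

I turned the cam clockwise with the red screwdriver until it came firm, put the screwdriver back in its rack hole and let go. The job was handed in shortly after 57 s.

- **Cam:** I turned the screwdriver about 79° clockwise. The torque ran at about 0.10–0.16 N m and then rose. The last reading averaged about 0.27 N m, after which I added a final 0.5° that I did not measure. Single readings scatter by about 0.03 N m, so snug (0.25–0.32 N m) is likely but not exact.
- **End board:** the last picture shows it closed up against the base board. That camera cannot resolve the gap to better than 1 mm, so this check rests mainly on the torque rise. The pull on the bolt was not measured directly.
- **Screwdriver:** it stands upright in its original hole. Its top is at z = 0.153 m, the same as at the start, so the collar is down. The gripper is well above it and touches nothing.
- **Other things:** the knob and awl are where they were in the last picture. I did not re-measure the remaining loose items. The blue look-alike tipped over early on; I was nowhere near it, and I left it lying.

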